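# Release the die drawer with the pin

### The arm

A 6-joint arm with a two-finger parallel gripper is mounted at the origin on a cart in front of the work surface, level with it; the furniture and walls round the work are solid. World frame = base frame: x ahead of the robot, y to its left, z up, the work surface at z = 0. Lengths are in m, angles in rad, forces in N, time in s.
With the tool pointing down it reaches from about 0.25 to 0.725 m from the base axis. Payload 4 kg.
Tool frame: the origin (TCP) lies at the very end of the fingers, on their centre line; the grasp point (between the pads) lies 19 mm behind it (bot.pinch_z is the z of the grasp point in the tool frame, in m); z points along the fingers, y is the direction in which the jaws open and shut (so a half turn about z gives the same grasp; the last joint's range is limited). The gripper opens to 85 mm and grips with 20 to 120 N. Pads are 22 mm wide; open, the fingers measure 114 mm over their backs; the gripper's body (76 mm by 85 mm) begins 54 mm behind the grasp point. The pads swing forward as they close: fully open they stand 13 mm farther back than shut.
Start: joints at [1.298, 0.241, 0.005, 1.335, 0, 1.571], TCP at [0.135, 0.482, 0.231] pointing down, gripper open.
Joint ranges: [-2.72, 2.72], [-1.05, 1.87], [-1.09, 1.28], [-1.99, 2.15], [-1.42, 1.44], [-3.14, 3.14]. Speed limits (rad/s): [2.79, 2.79, 3.14, 3.14, 3.14, 3.14].

### API

Orientations are given as a 3x3 rotation matrix whose columns are the frame's x, y, z axes.
In Python, from bench import status, eyes, bot gives the robot as it stands.
- The arm moves only by the shell command python3 -m inch 'ROWS' [OPENING] [FORCE]. ROWS is text: rows parted by semicolons, each of 4 numbers parted by spaces: the shift along the tool's x, y, z in units of 25 mm (1.0 is 25 mm), then the turn about the tool's z in units of 5 degrees (1.0 is 5 degrees). In form: tx ty tz yaw; .... A call has 1 to 5 rows; each row shifts and turns the commanded pose from where the row before left it, along the tool's axes as they then stand; what a row does not reach is not made up. A row lasts 1/12 s, in which the tool goes at most 41.7 mm and 7.16 degrees, less where a joint would pass 70% of its speed; a pose out of reach is approached as far as the arm can. A call is refused whole if a number of a shift passes 1 or a number of a turn 1, either way. A call with a gripper value outside its range is refused whole. OPENING is the closure, from 0 (fully open) to 1 (shut), set as the call begins (- or left out, the last holds). The fingers move at their own pace and stop on an object; FORCE is the grip in N (left out, the last holds). Time passes only in rows, so rows that do not move let the fingers close. It gives the time, the measured TCP pose, the force and the opening at its end, in the units of the state.
- status.get_obs(): the state, without advancing time (a new reading comes with each control period).
- eyes.read_camera(name): name is "scene" or "top"; returns a dict with "img" (384x512x3 uint8, blue, green, red), "range_z" (384x512 float32, m along the optical axis (not along the pixel's ray), 0 where there is no reading), "fov_y" (degrees; the focal length in pixels is half the picture's height over the tangent of half this angle, whatever the lens; pixels are square), "cx", "cy" (the principal point, pixels), "rvec" (rotation vector, rad) and "tvec" (3), from world to camera coordinates, as OpenCV has them. Camera axes: x right, y down, z forward; pixel columns grow to the right and rows downward; lengths in m; the calibration is good to about 2 mm. A picture is of the moment at which its call begins.
- bot.close_job(): hands the job in, once; it reports no verdict.
The state is a dict: "time_s": time; "qpos": joint angles; "qd": joint speeds; "effort": joint torques, N m; "tcp_pos": TCP position; "orientation": TCP orientation; "force": force on the tool from outside, world axes, zero at the start; "wrist_torque": the same for the moment, N m; "opening": opening from 0.0 (shut) to 1.0 (fully open).
Only numpy, scipy, OpenCV 4.12 (cv2) and the standard library are available. Lean on these libraries where they do the work, as an engineer would, in place of code of your own. Each camera call takes 0.05 s, during which the arm holds its last target.

### The job

The drawer of the grey die case is locked by a spring latch hidden under its lid. Take the slim-handled pin out of its wooden stand, push it down through the access hole in the lid until the latch lets go and the drawer springs out a little, and put the pin back upright in the stand it came from, pushed fully home. Pull the drawer fully out by its handle, and leave the thick-handled drift and the other tools alone.

Things in the scene. Friction and masses are not known exactly. Their poses are not given: they have to be found in the camera images.
- pin_grip (a point): Slim release pin, 115 mm, 0.09 kg: ribbed black handle 24 mm thick, 60 long; under it a steel collar 30 mm across, 5 thick; then a bare rod 8 mm thick, 50 long, tapered tip. Stands upright, tip down, collar resting on its stand. Point: middle of the handle, z up along the pin; collar's underside 35 mm below, tip 85 mm below, handle's top 30 mm above.
- pin_tip (a point): Tip of the slim pin's rod, on its axis, 85 mm below pin_grip; z axis up along the pin.
- drift_grip (a point): The thick drift, not to be used or moved: its ribbed black handle is squat, 40 mm thick and 42 mm long, over a collar 46 mm across and a rod 20 mm thick that does not fit the access hole. It stands upright, rod hidden, in a stand of its own, at least 70 mm from the pin. Point: middle of its handle, z up.
- pin_stand_mouth (a point): Stand of the slim pin: fixed wooden block 66 x 66 x 70 mm with an upright hole 16 mm in diameter right through it. Point: centre of the hole at the block's top face, 70 mm above the bench; z up. With the pin home, pin_grip is 35 mm above it. The drift's stand is alike, with a 28 mm hole; the two may stand in each other's places.
- die_case: Fixed grey steel case, 174 mm long (x), 144 mm wide (y), lid 96 mm above the bench, on rubber feet. Origin: centre of its underside on the bench; z up, x from its front to its back. The drawer is in the front (-x). A 44 mm square bare-steel plate on the lid (its top 99 mm above the bench) surrounds the access hole.
- access_hole (a point): Centre of the 15 mm access hole at the steel plate's top face, 45 mm behind the case's middle, 99 mm above the bench; axes as the case's. Hole 9 mm deep; 28 mm below this point lies the flat 26 mm square latch pad, pushed straight down. The drawer is let go when the pin's tip is 40 mm below this point; the pin's collar lands on the plate with the tip 50 mm below.
- latch (a joint): Travel of the hidden latch pad, m: 0 up (at rest), 0.012 lets the drawer go, 0.022 with the pin's collar on the plate, 0.026 bottom stop. Spring: 2 N at rest, 4.4 N at 0.012, 6.4 N at 0.022; it comes back up when the pin is withdrawn.
- tray (a joint): Travel of the drawer, m: 0 shut and latched, 0.08 fully out at its stop. When let go it springs out to about 0.03 in about a second and stops there; further it needs a pull of about 3 N and stays where it is left. It moves level along the case's -x axis. Two grey steel dies, 37 x 36 x 56 mm, 0.25 kg, stand loose in it.
- tray_handle (a point): Middle of the drawer's bow handle: level round steel bar, 10 mm thick, 90 mm between its two legs, along this frame's y, axis 66 mm above the bench and 45 mm in front of the drawer's front panel (panel top 89 mm above the bench). Free above and below, and in the gap behind it. x points to the case, z up; the point moves with the drawer.
- screwdriver: Screwdriver lying on the bench, 172 x 29 x 29 mm, a bystander. Origin: centre of its underside.
Not all that is in view belongs to the job. What is shaped like the part that bears pin_grip but green is not meant.

How it is judged:
By the outcome, as a careful person would: the job done as asked, in the order asked, and still so for the second after the job is handed in, with the robot touching nothing.
It also fails if it takes over 61 s, if anything falls off the work surface, if the arm or the gripper's body presses on something with over 40 N, if the wrist force passes 120 N, or if a joint passes its speed limit or range.

## Working session

There is one attempt and no reset: what is moved stays moved. The work goes in short steps, Python scripts to look and compute and a shell command to move; the robot and the scene stay as the last step left them, time stands still between calls to the robot, and variables do not carry over. Pictures are saved under pics/ and viewed, and the job is handed in when it is done.

```bash
ls; mkdir -p pics
python3 - <<'E'
from bench import status, eyes, bot
import cv2,numpy as np
o=status.get_obs(); print(o, bot.pinch_z)
for n in("scene","top"):
    c=eyes.read_camera(n); cv2.imwrite(f"pics/{n}0.png",c["img"]); np.savez(f"pics/{n}0.npz",**c)
    print(n,c["fov_y"],c["cx"],c["cy"],c["rvec"],c["tvec"])
E
```

```text
pics
{'time_s': 0.0, 'qpos': array([1.29800117e+00, 2.41434351e-01, 3.74323998e-03, 1.33519334e+00,
       3.56569503e-05, 1.57084212e+00]), 'qd': array([ 7.00742498e-04, -1.76055611e-03, -8.78009961e-04, -5.03065696e-04,
        4.92222471e-05, -9.29148511e-05]), 'effort': array([ 1.72853681e-03, -3.72317612e+01,  2.52407080e+01,  1.71447342e-02,
        3.65461510e-04, -9.62956861e-07]), 'tcp_pos': array([0.1345345 , 0.48091599, 0.23040953]), 'orientation': array([[-9.63009216e-01,  2.69467795e-01, -5.96929781e-04],
       [ 2.69468454e-01,  9.63007138e-01, -2.00130179e-03],
       [ 3.55612581e-05, -2.08812582e-03, -9.99997819e-01]]), 'force': array([0.4682176 , 0.36648756, 0.21579976]), 'wrist_torque': array([-0.00450086, -0.02377963, -0.02775211]), 'opening': 1.0026894831921276} -0.0187
scene 48.660296478600124 263.70035596334606 194.04341189706633 [ 0.73314702 -2.22561016  1.47351049] [0.44836785 0.20798234 0.88697236]
top 47.272672140760115 249.24151034846375 197.70493376427393 [ 2.15568897 -2.13039458  0.13798567] [0.01751986 0.54352881 1.3921845 ]
```

View pics/scene0.png

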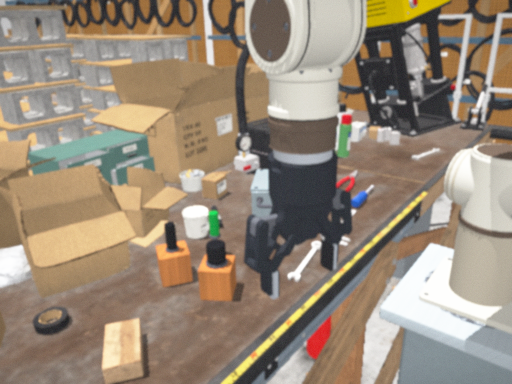

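View pics/top0.png

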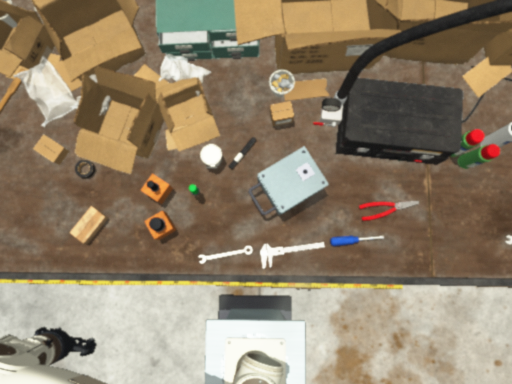

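```bash
cat > h.py <<'E'
import cv2,numpy as np
from bench import status,eyes,bot
def K(c):
    f=c["img"].shape[0]/2/np.tan(np.radians(float(c["fov_y"]))/2); return np.array([[f,0,float(c["cx"])],[0,f,float(c["cy"])],[0,0,1]])
def RT(c): return cv2.Rodrigues(np.asarray(c["rvec"],float))[0],np.asarray(c["tvec"],float).reshape(3)
def plane(c,u,v,z):
    R,t=RT(c); d=R.T@np.linalg.solve(K(c),[u,v,1.]); o=-R.T@t; return o+d*(z-o[2])/d[2]
def depth(c,u,v):
    R,t=RT(c); z=c["range_z"][int(round(v)),int(round(u))]; return R.T@(np.linalg.solve(K(c),[u,v,1.])*z-t)
def cloud(c):
    R,t=RT(c); h,w=c["range_z"].shape; u,v=np.meshgrid(np.arange(w),np.arange(h)); k=K(c); z=c["range_z"]
    P=np.stack([(u-k[0,2])/k[0,0]*z,(v-k[1,2])/k[1,1]*z,z],-1); return (P-t)@R
def proj(c,P):
    R,t=RT(c); q=K(c)@(R@np.asarray(P,float)+t); return q[:2]/q[2]
def snap(n,tag):
    c=eyes.read_camera(n); cv2.imwrite(f"pics/{tag}.png",c["img"]); np.savez(f"pics/{tag}.npz",**c); return c
def crop(c,x0,x1,y0,y1,s,name): cv2.imwrite(f"pics/{name}.png",cv2.resize(c["img"][y0:y1,x0:x1],None,fx=s,fy=s,interpolation=cv2.INTER_CUBIC))
E
python3 - <<'E'
from h import *
t=np.load("pics/top0.npz");s=np.load("pics/scene0.npz")
for n,c,pts in(("top",t,[(155,185),(158,224),(193,188),(305,172),(262,205),(290,180),(211,155),(243,152),(88,225),(20,250)]),("scene",s,[(171,232),(216,248),(213,220),(216,272),(172,265)])):
    for p in pts: print(n,p,depth(c,*p).round(3))
C=cloud(t)
# orange blocks
hsv=cv2.cvtColor(t["img"],cv2.COLOR_BGR2HSV); m=cv2.inRange(hsv,(5,150,120),(20,255,255))
n,l,st,ce=cv2.connectedComponentsWithStats(m)
for i in range(1,n):
    if st[i,4]>100: print(st[i],ce[i],np.median(C[l==i],0).round(3), cv2.minAreaRect(np.argwhere(l==i)[:,::-1].astype(np.float32)))
crop(t,130,260,130,250,5,"ct"); crop(t,240,340,140,225,7,"cc"); crop(s,140,260,190,310,5,"cs")
E
```

```text
top (155, 185) [0.568 0.315 0.119]
top (158, 224) [0.448 0.301 0.119]
top (193, 188) [0.561 0.198 0.111]
top (305, 172) [ 0.624 -0.154  0.07 ]
top (262, 205) [ 0.525 -0.018  0.   ]
top (290, 180) [ 0.593 -0.104  0.095]
top (211, 155) [0.677 0.149 0.071]
top (243, 152) [0.699 0.047 0.024]
top (88, 225) [0.448 0.547 0.037]
top (20, 250) [ 0.365  0.785 -0.006]
scene (171, 232) [0.559 0.332 0.119]
scene (216, 248) [0.434 0.324 0.117]
scene (213, 220) [0.553 0.21  0.101]
scene (216, 272) [0.427 0.336 0.07 ]
scene (172, 265) [0.544 0.351 0.052]
[141 174  29  28 375] [155.056      187.81866667] [0.566 0.324 0.071] ((154.6140899658203, 187.47987365722656), (21.873493194580078, 21.545799255371094), 34.99201965332031)
[145 211  28  29 320] [158.946875 224.921875] [0.448 0.306 0.071] ((158.28463745117188, 224.62310791015625), (21.954145431518555, 22.946426391601562), 60.2551155090332)
```

```bash
ls pics
```

```text
cc.png
cs.png
ct.png
scene0.npz
scene0.png
top0.npz
top0.png
```

View pics/ct.png

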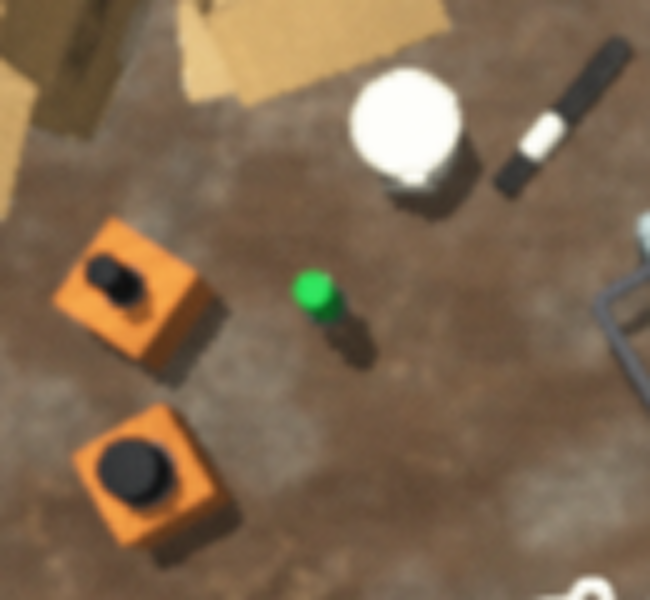

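View pics/cs.png

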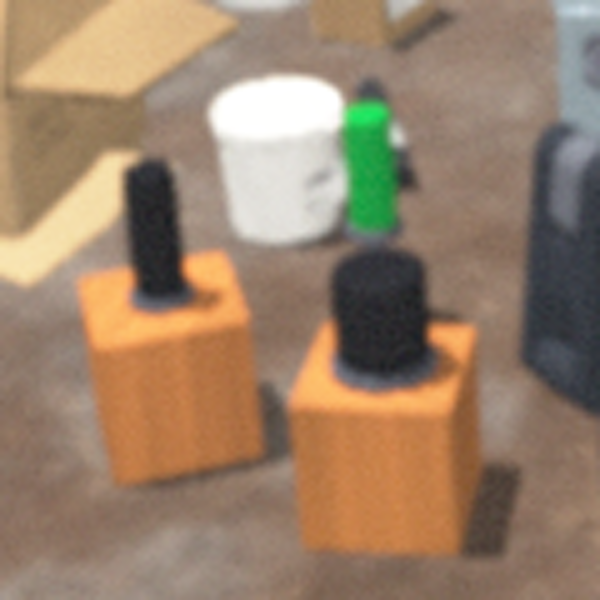

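View pics/cc.png

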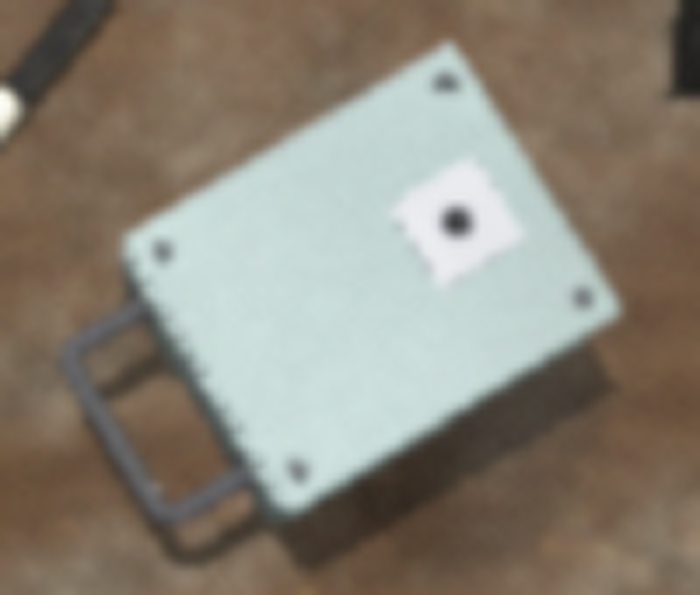

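Run:
```python
from h import *
t=np.load("pics/top0.npz");s=np.load("pics/scene0.npz")
for c in(t,s): R,T=RT(c); print("cam",(-R.T@T).round(3))
g=lambda x,y,s,ox,oy:(ox+(x+.5)/s-.5,oy+(y+.5)/s-.5)
# case lid mask via contours
img=t["img"];C=cloud(t)
m=((C[...,2]>.085)&(C[...,2]<.105)).astype(np.uint8); m[:, :240]=0;m[:,335:]=0;m[:135]=0;m[225:]=0
cs,_=cv2.findContours(m,cv2.RETR_EXTERNAL,cv2.CHAIN_APPROX_NONE); k=max(cs,key=cv2.contourArea)
W=np.array([plane(t,p[0][0],p[0][1],.096)[:2] for p in k],np.float32); r=cv2.minAreaRect(W); print("lid",r)
h=plane(t,*g(456,221,7,240,140),.099); print("hole",h.round(4), depth(t,*g(420,215,7,240,140)).round(3))
for n,p in dict(c1=(450,42),c2=(622,312),c3=(288,518),c4=(123,238)).items(): print(n,plane(t,*g(*p,7,240,140),.096).round(4))
a=plane(t,*g(72,353,7,240,140),.066);b=plane(t,*g(170,517,7,240,140),.066); print("handle",a.round(4),b.round(4),((a+b)/2).round(4))
# pin
for n,c,top,col in(("top",t,g(101,266,5,130,130),g(127,292,5,130,130)),("scene",s,g(149,165,5,140,190),g(163,297,5,140,190))):
    print(n,"pintop",top,plane(c,*top,.135).round(4),"collar",plane(c,*col,.0725).round(4),depth(c,*top).round(3))
# black pixel clusters from both depth clouds
for n,c in(("top",t),("scene",s)):
    C=cloud(c).reshape(-1,3);b=c["img"].max(-1).reshape(-1)
    for nm,x,y in(("pin",.56,.32),("drift",.44,.31)):
        q=(b<75)&(abs(C[:,0]-x)<.05)&(abs(C[:,1]-y)<.05)&(C[:,2]>.08)&(C[:,2]<.145)
        for lo in(.08,.1,.12,.13):
            P=C[q&(C[:,2]>=lo)&(C[:,2]<lo+.02)]
            if len(P): print(n,nm,lo,len(P),P.mean(0).round(3),P.min(0).round(3),P.max(0).round(3))
# stands tops
hsv=cv2.cvtColor(t["img"],cv2.COLOR_BGR2HSV)
C=cloud(t)
for nm,x,y in(("A",.566,.324),("B",.448,.306)):
    q=((C[...,2]>.06)&(abs(C[...,0]-x)<.06)&(abs(C[...,1]-y)<.06)).astype(np.uint8)
    cs,_=cv2.findContours(q,cv2.RETR_EXTERNAL,cv2.CHAIN_APPROX_NONE); k=max(cs,key=cv2.contourArea)
    W=np.array([plane(t,p[0][0],p[0][1],.07)[:2] for p in k],np.float32); print(nm,cv2.minAreaRect(W))
```

```text
cam [0.343 0.006 1.455]
cam [-0.1    0.853  0.542]
lid ((0.5961617827415466, -0.11165773123502731), (0.14424723386764526, 0.17845971882343292), 31.926273345947266)
hole [ 0.621  -0.1502  0.099 ] [ 0.624 -0.134  0.096]
c1 [ 0.7043 -0.1482  0.096 ]
c2 [ 0.5808 -0.2246  0.096 ]
c3 [ 0.4864 -0.0753  0.096 ]
c4 [ 0.6122 -0.0007  0.096 ]
handle [0.5643 0.0219 0.066 ] [ 0.4894 -0.0235  0.066 ] [ 0.5269 -0.0008  0.066 ]
top pintop (149.8, 182.8) [0.5723 0.3276 0.135 ] collar [0.5665 0.3254 0.0725] [0.572 0.327 0.136]
scene pintop (169.4, 222.6) [0.5713 0.3234 0.135 ] collar [0.5674 0.3273 0.0725] [0.572 0.323 0.135]
top pin 0.08 7 [0.564 0.319 0.087] [0.559 0.314 0.08 ] [0.571 0.33  0.093]
top pin 0.1 16 [0.563 0.32  0.109] [0.558 0.315 0.1  ] [0.572 0.328 0.119]
top pin 0.12 28 [0.567 0.324 0.134] [0.56  0.314 0.123] [0.575 0.333 0.139]
top pin 0.13 28 [0.568 0.324 0.136] [0.56  0.314 0.13 ] [0.575 0.333 0.141]
top drift 0.08 12 [0.441 0.297 0.091] [0.431 0.291 0.084] [0.456 0.312 0.096]
top drift 0.1 89 [0.448 0.306 0.116] [0.432 0.291 0.1  ] [0.463 0.325 0.12 ]
top drift 0.12 27 [0.448 0.307 0.122] [0.432 0.293 0.12 ] [0.46  0.324 0.126]
scene pin 0.08 69 [0.561 0.333 0.09 ] [0.556 0.321 0.08 ] [0.569 0.34  0.1  ]
scene pin 0.1 78 [0.561 0.333 0.11 ] [0.555 0.323 0.1  ] [0.571 0.34  0.12 ]
scene pin 0.12 72 [0.563 0.331 0.129] [0.557 0.321 0.12 ] [0.573 0.339 0.136]
scene pin 0.13 37 [0.564 0.331 0.133] [0.557 0.321 0.13 ] [0.573 0.339 0.136]
scene drift 0.08 143 [0.438 0.321 0.09 ] [0.429 0.298 0.08 ] [0.455 0.332 0.1  ]
scene drift 0.1 248 [0.442 0.317 0.112] [0.429 0.294 0.1  ] [0.465 0.332 0.119]
A ((0.5697811841964722, 0.3255598247051239), (0.0698557198047638, 0.06562702357769012), 57.08542251586914)
B ((0.45062166452407837, 0.30947768688201904), (0.06815166771411896, 0.06741608679294586), 31.509904861450195)
```

```bash
cat >> h.py <<'E'
def togo(x,y,z,yaw=None):
    o=status.get_obs();R=o["orientation"];p=o["tcp_pos"]
    d=R.T@(np.array([x,y,z])-p)/.025
    cy=np.degrees(np.arctan2(R[1,1],R[0,1]))
    print("t",round(o["time_s"],2),"tcp",p.round(4),"yaw_y",cy.round(2),"tilt",(-R[2,2]).round(5),"zax",R[:,2].round(4),"F",o["force"].round(1),"op",round(o["opening"],3))
    print("units to go",d.round(2),"turn units",None if yaw is None else round(-(((yaw-cy+180)%360)-180)/5,2))
E
python3 - <<'E'
from h import *
t=np.load("pics/top0.npz");C=cloud(t).reshape(-1,3);s=cloud(np.load("pics/scene0.npz")).reshape(-1,3)
def mx(x0,x1,y0,y1):
    for n,c in(("t",C),("s",s)):
        q=(c[:,0]>x0)&(c[:,0]<x1)&(c[:,1]>y0)&(c[:,1]<y1); print(n,x0,x1,y0,y1,np.sort(c[q,2])[-3:].round(3))
mx(.25,.7,.3,.55);mx(.52,.64,.37,.42);mx(.5,.75,-.25,.4);mx(.62,.72,.2,.4)
q=(C[:,2]>.133)&(abs(C[:,0]-.567)<.03)&(abs(C[:,1]-.325)<.03);print(q.sum(),C[q].mean(0))
togo(.569,.325,.231)
E
```

```text
t 0.25 0.7 0.3 0.55 [0.218 0.218 0.221]
s 0.25 0.7 0.3 0.55 [0.215 0.216 0.216]
t 0.52 0.64 0.37 0.42 [0.142 0.144 0.147]
s 0.52 0.64 0.37 0.42 [0.139 0.139 0.14 ]
t 0.5 0.75 -0.25 0.4 [0.222 0.223 0.223]
s 0.5 0.75 -0.25 0.4 [0.216 0.216 0.216]
t 0.62 0.72 0.2 0.4 [0.221 0.221 0.222]
s 0.62 0.72 0.2 0.4 [0.216 0.216 0.216]
42 [0.57041848 0.32596302 0.13664541]
t 0.1 tcp [0.1346 0.481  0.2305] yaw_y 74.37 tilt 1.0 zax [-5.0e-04 -1.8e-03 -1.0e+00] F [-0.4 -0.8 -1.3] op 1.002
units to go [-18.42  -1.33  -0.02] turn units None
```

Run:
```python
from h import *
t=np.load("pics/top0.npz");C=cloud(t).reshape(-1,3);s=cloud(np.load("pics/scene0.npz")).reshape(-1,3)
c=np.vstack([C,s])
ys=np.arange(.46,.2,-.02)
print("y",ys.round(2))
for x in np.arange(.70,.44,-.02):
    r=[]
    for y in ys:
        q=(abs(c[:,0]-x)<.01)&(abs(c[:,1]-y)<.01); r.append(int(1000*c[q,2].max()) if q.any() else -1)
    print(round(x,2),r)
```

```text
y [0.46 0.44 0.42 0.4  0.38 0.36 0.34 0.32 0.3  0.28 0.26 0.24 0.22]
0.7 [158, 157, 156, 154, 221, 209, 9, 7, 25, 28, 121, 116, 115]
0.68 [154, 154, 157, 157, 217, 179, 6, 10, 4, 6, 115, 118, 113]
0.66 [142, 146, 151, 155, 156, 147, 6, 5, 7, 7, 9, 7, 7]
0.64 [134, 139, 141, 147, 146, 7, 5, 5, 5, 8, 7, 7, 7]
0.62 [122, 128, 132, 137, 137, 7, 73, 9, 7, 7, 7, 6, 8]
0.6 [10, 7, 120, 127, 131, 70, 80, 77, 73, 6, 7, 7, 7]
0.58 [6, 8, 9, 7, 7, 76, 139, 140, 76, 73, 6, 7, 4]
0.56 [5, 7, 4, 7, 72, 77, 138, 140, 77, 62, 6, 7, 114]
0.54 [7, 6, 5, 6, 7, 73, 75, 78, 79, 6, 7, 5, 7]
0.52 [8, 8, 8, 5, 9, 6, 64, 72, 6, 5, 7, 5, 5]
0.5 [7, 6, 8, 9, 4, 6, 7, 8, 73, 8, 4, 6, 6]
0.48 [7, 7, 6, 4, 6, 6, 75, 75, 78, 75, 8, 7, 5]
0.46 [9, 7, 7, 5, 7, 72, 113, 122, 126, 82, 9, 7, 11]
```

```bash
python3 -m inch '0 0 0 -1;0 0 0 -1;0 0 0 -1;0 0 0 -1;0 0 0 -1' 0 40; python3 -m inch '0 0 0 -1;0 0 0 -1;0 0 0 -1;0 0 0 -1;0 0 0 -0.54'; python3 -c "
from h import *;togo(.5695,.3255,.231,122.1)"
```

```text
time_s: 0.52
tcp_pos: [0.1346, 0.4811, 0.2307]
orientation: [[-0.986, -0.167, -0.0], [-0.167, 0.986, -0.001], [0.001, -0.001, -1.0]]
force: [-0.9, -0.1, 0.4]
opening: 1.0
time_s: 0.93
tcp_pos: [0.1346, 0.4812, 0.2308]
orientation: [[-0.845, -0.534, -0.0], [-0.534, 0.845, -0.001], [0.001, -0.001, -1.0]]
force: [-0.1, -0.3, -0.0]
opening: 1.002
t 0.93 tcp [0.1346 0.4812 0.2308] yaw_y 122.28 tilt 1.0 zax [-3.0e-04 -1.2e-03 -1.0e+00] F [-0.1 -0.3 -0. ] op 1.002
units to go [-1.138e+01 -1.455e+01 -1.000e-02] turn units 0.04
```

```bash
python3 -m inch '-.76 -.97 0 0;-.76 -.97 0 0;-.76 -.97 0 0;-.76 -.97 0 0;-.76 -.97 0 0'|head -2; python3 -m inch '-.76 -.97 0 0;-.76 -.97 0 0;-.76 -.97 0 0;-.76 -.97 0 0;-.76 -.97 0 0'|head -2;  python3 -m inch '-.76 -.97 0 0;-.76 -.97 0 0;-.76 -.97 0 0;-.76 -.97 0 0;-.76 -.97 0 0'|head -2; python3 -m inch '0 0 0 0;0 0 0 0'; python3 -c "
from h import *;togo(.5695,.3255,.086,122.1)"
```

```text
time_s: 1.35
tcp_pos: [0.2805, 0.4283, 0.2308]
time_s: 1.77
tcp_pos: [0.4256, 0.3759, 0.2308]
time_s: 2.18
tcp_pos: [0.5704, 0.3237, 0.2305]
time_s: 2.35
tcp_pos: [0.5704, 0.3232, 0.2294]
orientation: [[-0.849, -0.529, -0.002], [-0.529, 0.849, -0.001], [0.003, 0.0, -1.0]]
force: [-1.1, 0.5, -0.4]
opening: 0.999
t 2.35 tcp [0.5704 0.3232 0.2294] yaw_y 121.9 tilt 1.0 zax [-0.0024 -0.0012 -1.    ] F [-1.1  0.5 -0.4] op 0.999
units to go [-0.03  0.09  5.74] turn units -0.04
```

```bash
python3 -m inch '0 .09 .8 0;0 0 .8 0;0 0 .8 0;0 0 .8 0;0 0 .8 0'|head -2; python3 -m inch '0 0 .7 0;0 0 .5 0;0 0 .48 0;0 0 0 0;0 0 0 0'
python3 - <<'E'
from h import *
togo(.5695,.3255,.086,122.1)
c=snap("scene","s1"); crop(c,130,270,120,310,4,"s1c")
E
```

```text
time_s: 2.77
tcp_pos: [0.5666, 0.3272, 0.1305]
time_s: 3.18
tcp_pos: [0.5665, 0.3267, 0.0887]
orientation: [[-0.847, -0.532, -0.002], [-0.532, 0.847, -0.001], [0.003, 0.0, -1.0]]
force: [-0.3, 0.0, 0.6]
opening: 0.997
t 3.18 tcp [0.5665 0.3267 0.0887] yaw_y 122.15 tilt 1.0 zax [-0.0023 -0.0011 -1.    ] F [-0.3  0.   0.6] op 0.997
units to go [-0.08 -0.11  0.11] turn units 0.01
```

View pics/s1c.png

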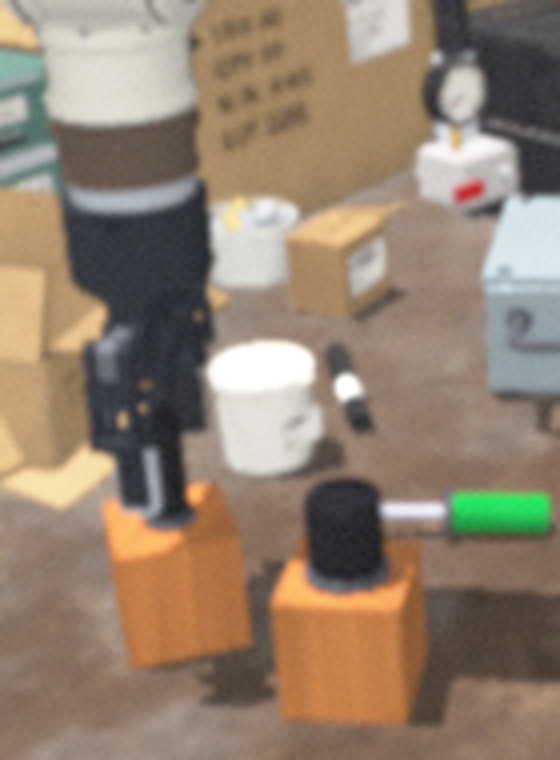

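Run:
```python
from h import *
c=snap("top","t1"); crop(c,120,260,130,270,5,"t1c")
C=cloud(c);hsv=cv2.cvtColor(c["img"],cv2.COLOR_BGR2HSV);m=cv2.inRange(hsv,(50,120,60),(75,255,255));m[:,300:]=0;m[:130]=0
print(C[m>0].min(0),C[m>0].max(0),C[m>0].mean(0))
```

```text
[ 0.34313594  0.00580136 -0.00584366] [0.51292325 0.16503835 1.45469319] [0.48483902 0.13779609 0.03245709]
```

View pics/t1c.png

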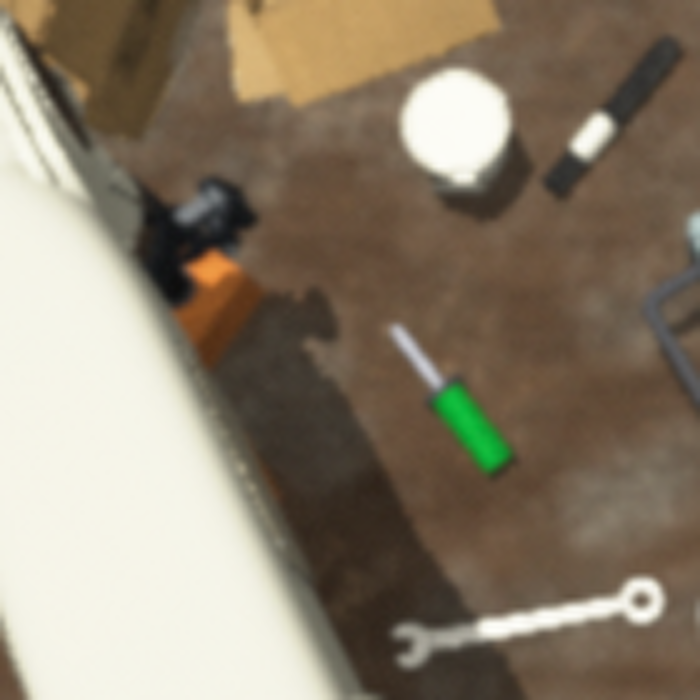

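```bash
python3 -m inch '-.08 -.11 .06 0;0 0 0 0' - 60|head -2; python3 -m inch '0 0 0 0;0 0 0 0;0 0 0 0;0 0 0 0;0 0 0 0' 1 60;python3 -m inch '0 0 0 0;0 0 0 0;0 0 0 0' - 60
```

```text
time_s: 3.45
tcp_pos: [0.5723, 0.3254, 0.0889]
time_s: 3.87
tcp_pos: [0.5713, 0.3253, 0.0878]
orientation: [[-0.847, -0.531, -0.0], [-0.531, 0.847, 0.0], [-0.0, 0.0, -1.0]]
force: [-0.4, 1.6, 0.1]
opening: 0.3
time_s: 4.12
tcp_pos: [0.5715, 0.3253, 0.0881]
orientation: [[-0.847, -0.531, 0.0], [-0.531, 0.847, 0.0], [-0.0, -0.0, -1.0]]
force: [-0.4, -0.2, 0.6]
opening: 0.267
```

```bash
python3 -m inch '0 0 -.4 0;0 0 -.7 0;0 0 -.7 0;0 0 -.7 0;0 0 -.7 0'|head -2;python3 -m inch '0 0 -.7 0;0 0 -.7 0;0 0 -.7 0;0 0 -.6 0;0 0 0 0'
python3 - <<'E'
from h import *
c=snap("scene","s2"); crop(c,130,270,120,310,4,"s2c")
togo(.6205,-.1502,.225,122.1)
E
```

```text
time_s: 4.53
tcp_pos: [0.5711, 0.3251, 0.1689]
time_s: 4.95
tcp_pos: [0.5727, 0.326, 0.2398]
orientation: [[-0.847, -0.531, 0.006], [-0.531, 0.847, 0.003], [-0.007, -0.0, -1.0]]
force: [0.4, -1.2, -0.3]
opening: 0.265
t 5.0 tcp [0.5722 0.3257 0.2377] yaw_y 122.07 tilt 0.99999 zax [ 0.0038  0.0022 -1.    ] F [ 0.2 -0.9 -1. ] op 0.27
units to go [  8.47 -17.16   0.47] turn units -0.01
```

View pics/s2c.png

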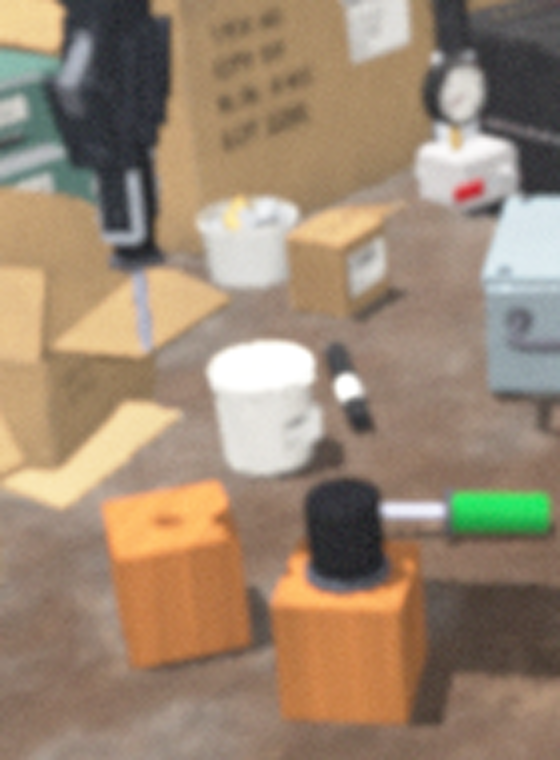

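```bash
python3 - <<'E'
from h import *
s=np.load("pics/s2.npz")
print("mouth",plane(s,130+168.5/4-.4,120+519.5/4-.4,.070),"tip",plane(s,130+149.5/4-.4,120+347/4-.4,.1697))
E
python3 -m inch '.2 -.4 0 0;.47 -.95 0 0;.47 -.95 0 0;.47 -.95 0 0;.47 -.95 0 0'|head -2;python3 -m inch '.47 -.95 0 0;.47 -.95 0 0;.47 -.95 0 0;.47 -.95 0 0;.47 -.95 0 0'|head -2;python3 -m inch '.47 -.95 0 0;.47 -.95 0 0;.47 -.95 0 0;.47 -.95 0 0;.47 -.95 0 0'|head -2;python3 -m inch '.47 -.95 0 0;.47 -.95 0 0;.47 -.95 0 0;.28 -.6 0 0;0 0 0 0'
python3 - <<'E'
from h import *
togo(.6205,-.1502,.225,122.1)
c=snap("scene","s3");  crop(c,200,400,60,260,4,"s3c")
c=snap("top","t3");  crop(c,220,360,120,240,5,"t3c")
E
```

```text
mouth [0.57025048 0.32659208 0.07      ] tip [0.57948819 0.31827191 0.1697    ]
time_s: 5.42
tcp_pos: [0.5819, 0.2064, 0.2332]
time_s: 5.83
tcp_pos: [0.5949, 0.0745, 0.2334]
time_s: 6.25
tcp_pos: [0.608, -0.057, 0.2334]
time_s: 6.67
tcp_pos: [0.6184, -0.1546, 0.2333]
orientation: [[-0.85, -0.527, -0.003], [-0.527, 0.85, -0.001], [0.003, 0.001, -1.0]]
force: [0.0, 0.6, -0.2]
opening: 0.267
t 6.67 tcp [ 0.6184 -0.1546  0.2333] yaw_y 121.78 tilt 1.0 zax [-3.e-03 -6.e-04 -1.e+00] F [ 0.   0.6 -0.2] op 0.267
units to go [-0.17  0.1   0.33] turn units -0.06
```

View pics/s3c.png

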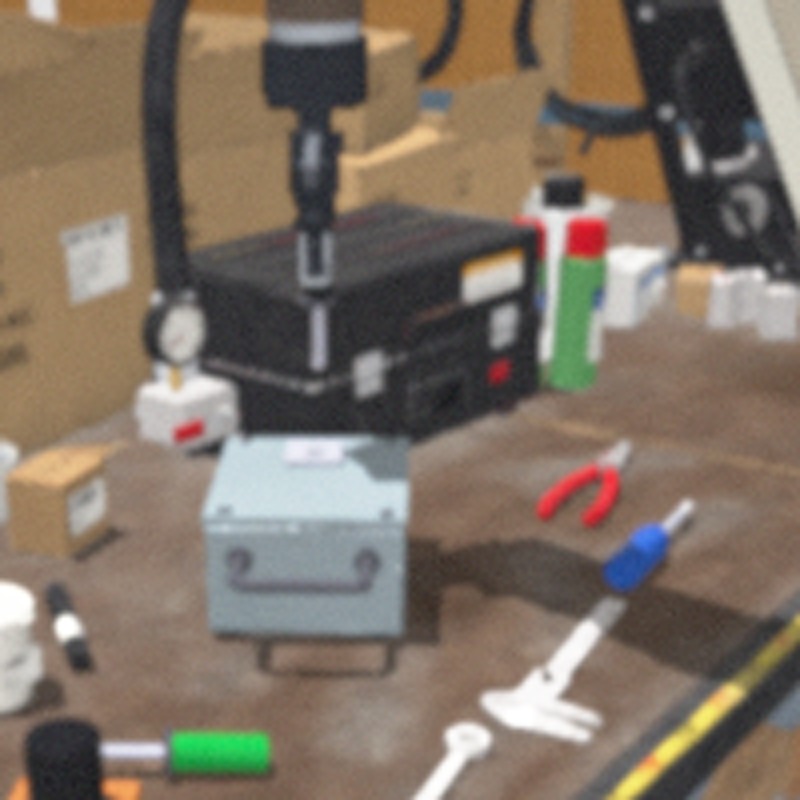

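View pics/t3c.png

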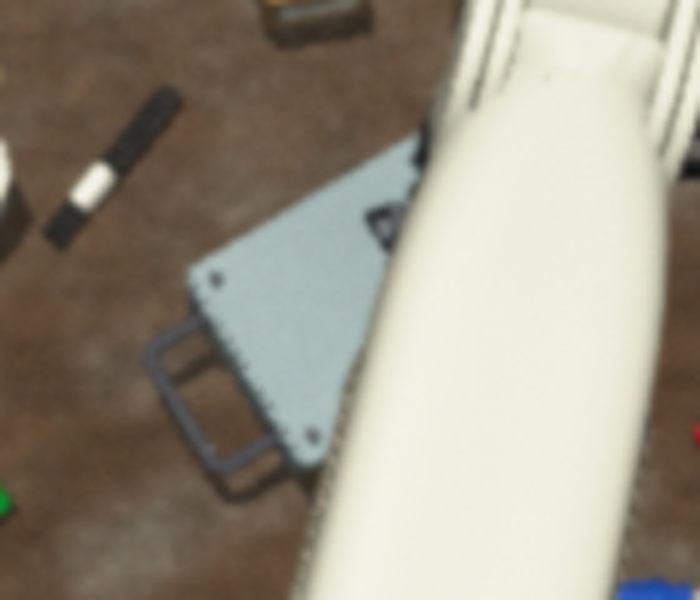

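Run:
```python
from h import *
t=np.load("pics/top0.npz");g=cv2.cvtColor(t["img"],cv2.COLOR_BGR2GRAY).astype(float)
w=np.clip(190-g[165:179,298:312],0,None);v,u=np.mgrid[165:179,298:312]
print(w.astype(int)[3:11,3:11]);u0,v0=(u*w).sum()/w.sum(),(v*w).sum()/w.sum();print(u0,v0,plane(t,u0,v0,.099), plane(t,u0,v0,.090))
s=np.load("pics/s3.npz"); crop(s,255,305,125,190,12,"s3d")
c=cv2.resize(s["img"][125:190,255:305],None,fx=9,fy=9,interpolation=cv2.INTER_CUBIC);
c=cv2.convertScaleAbs(c,alpha=1.2)
cv2.imwrite("pics/s3d.png",c)
for P in ((.6205,-.1502,.099),(.6184,-.1546,.19),(.6184,-.1546,.165)): print(P,((proj(s,P)-[255,125]+.5)*9-.5).round(1))
```

```text
[[  0   0   0   0   0   0   0   0]
 [  0   0   0   8  15   0   0   0]
 [  0   0  23  74  86  51   0   0]
 [  0   0  52 111 118  87  18   0]
 [  0   0  40  98 109  80  18   0]
 [  0   0   0  35  48  26   0   0]
 [  0   0   0   0   0   0   0   0]
 [  0   0   0   0   0   0   0   0]]
304.7812215132179 171.25797629899728 [ 0.620594   -0.15037562  0.099     ] [ 0.62243595 -0.15141243  0.09      ]
(0.6205, -0.1502, 0.099) [209.4 433.6]
(0.6184, -0.1546, 0.19) [219.9 174.4]
(0.6184, -0.1546, 0.165) [220.5 246.4]
```

View pics/s3d.png

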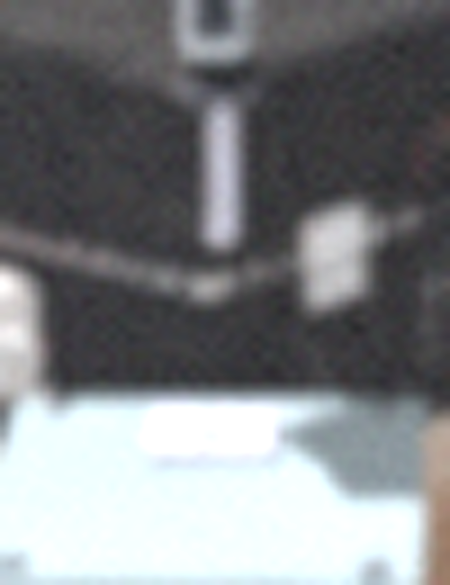

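```bash
python3 -m inch '-.17 .1 .4 -.06;0 0 .8 0;0 0 .8 0;0 0 .3 0;0 0 0 0'|head -2;python3 -m inch '0 0 0 0;0 0 0 0'
python3 - <<'E'
from h import *
togo(.6206,-.1503,.115,122.1)
s=snap("scene","s4")
c=cv2.resize(s["img"][125:190,255:305],None,fx=9,fy=9,interpolation=cv2.INTER_CUBIC);
cv2.imwrite("pics/s4d.png",c)
p=status.get_obs()["tcp_pos"]
for P in ((.6206,-.1503,.099),(p[0],p[1],p[2]-.068),(p[0],p[1],p[2]-.03)): print(P,((proj(s,P)-[255,125]+.5)*9-.5).round(1))
E
```

```text
time_s: 7.18
tcp_pos: [0.6199, -0.144, 0.1745]
time_s: 7.35
tcp_pos: [0.6225, -0.1456, 0.179]
orientation: [[-0.844, -0.536, 0.002], [-0.536, 0.844, -0.0], [-0.001, -0.001, -1.0]]
force: [0.9, 0.4, -1.2]
opening: 0.266
t 7.35 tcp [ 0.6225 -0.1456  0.179 ] yaw_y 122.43 tilt 1.0 zax [ 1.9e-03 -3.0e-04 -1.0e+00] F [ 0.9  0.4 -1.2] op 0.266
units to go [ 0.17 -0.11  2.56] turn units 0.07
(0.6206, -0.1503, 0.099) [209.4 433.5]
(np.float64(0.622726115738966), np.float64(-0.14585297187349658), np.float64(0.11133029608660203)) [196.4 401.9]
(np.float64(0.622726115738966), np.float64(-0.14585297187349658), np.float64(0.14933029608660203)) [195.3 295.3]
```

View pics/s4d.png

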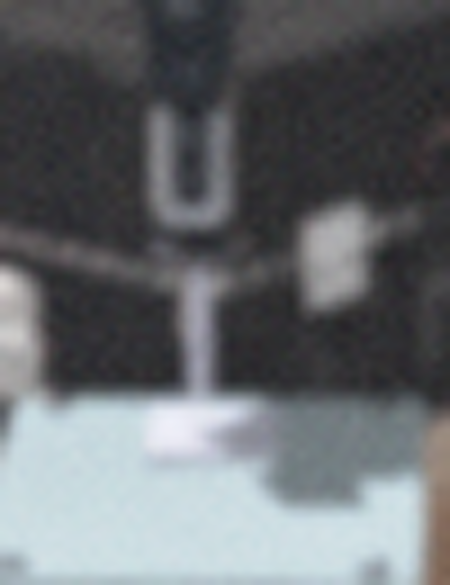

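```bash
python3 -m inch '.17 -.11 0 .05;0 0 0 0;0 0 0 0'|head -2;  python3 -c "
from h import *;togo(.6206,-.1503,.115,122.1)";python3 -m inch '0 0 0 0;0 0 0 0'|head -2;  python3 -c "
from h import *;togo(.6206,-.1503,.115,122.1)"
```

```text
time_s: 7.65
tcp_pos: [0.6199, -0.1513, 0.1786]
t 7.65 tcp [ 0.6199 -0.1513  0.1786] yaw_y 122.08 tilt 1.0 zax [ 1.3e-03 -3.0e-04 -1.0e+00] F [ 0.2  1.5 -1.3] op 0.265
units to go [-0.04  0.02  2.54] turn units -0.0
time_s: 7.82
tcp_pos: [0.6197, -0.1509, 0.178]
t 7.82 tcp [ 0.6197 -0.1509  0.178 ] yaw_y 122.1 tilt 1.0 zax [ 3.e-04  0.e+00 -1.e+00] F [ 0.2  0.1 -1.4] op 0.267
units to go [-0.04  0.    2.52] turn units 0.0
```

```bash
python3 -m inch '-.03 0 .2 0;0 0 .3 0;0 0 .3 0;0 0 .3 0;0 0 0 0'
python3 - <<'E'
from h import *
togo(.6206,-.1503,.12,122.1)
s=snap("scene","s5")
cv2.imwrite("pics/s5d.png",cv2.resize(s["img"][125:190,255:305],None,fx=9,fy=9,interpolation=cv2.INTER_CUBIC))
E
```

```text
time_s: 8.23
tcp_pos: [0.6188, -0.1499, 0.1473]
orientation: [[-0.847, -0.532, -0.005], [-0.532, 0.847, 0.001], [0.003, 0.003, -1.0]]
force: [-0.1, -0.6, -1.6]
opening: 0.266
t 8.23 tcp [ 0.6188 -0.1499  0.1473] yaw_y 122.12 tilt 0.99999 zax [-0.0047  0.0011 -1.    ] F [-0.1 -0.6 -1.6] op 0.266
units to go [-0.06 -0.06  1.09] turn units 0.0
```

View pics/s5d.png

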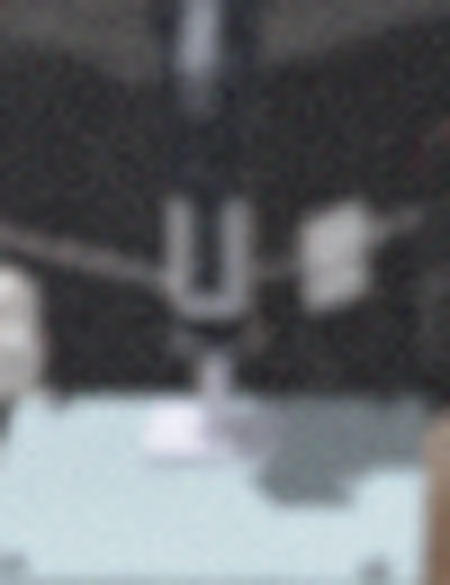

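```bash
python3 -m inch '0 0 .25 0;0 0 .25 0;0 0 .2 0;0 0 .2 0;0 0 0 0'; python3 -m inch '0 0 .15 0;0 0 0 0;0 0 0 0;0 0 0 0'
python3 - <<'E'
from h import *
togo(.6206,-.1503,.12,122.1)
s=snap("scene","s6");crop(s,240,320,120,230,5,"s6d")
E
```

```text
time_s: 8.7
tcp_pos: [0.6207, -0.1506, 0.1274]
orientation: [[-0.847, -0.532, 0.001], [-0.532, 0.847, -0.0], [-0.001, -0.001, -1.0]]
force: [0.9, -0.4, 1.2]
opening: 0.266
time_s: 9.03
tcp_pos: [0.6208, -0.1505, 0.1246]
orientation: [[-0.847, -0.532, 0.001], [-0.532, 0.847, -0.0], [-0.001, -0.001, -1.0]]
force: [1.4, -1.1, 3.2]
opening: 0.266
t 9.03 tcp [ 0.6208 -0.1505  0.1246] yaw_y 122.12 tilt 1.0 zax [ 1.3e-03 -4.0e-04 -1.0e+00] F [ 1.4 -1.1  3.2] op 0.266
units to go [0.   0.01 0.19] turn units 0.0
```

View pics/s6d.png

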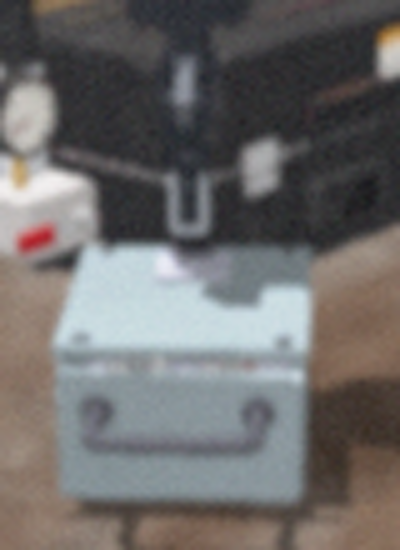

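```bash
python3 -m inch '0 0 0.1 0;0 0 0 0;0 0 0 0;0 0 0 0;0 0 0 0'|head -2; python3 -m inch '0 0 0 0;0 0 0 0;0 0 0 0;0 0 0 0;0 0 0 0'
python3 - <<'E'
from h import *
togo(.6206,-.1503,.235,122.1)
s=snap("top","t7");crop(s,220,320,130,230,6,"t7d")
s=snap("scene","s7");crop(s,240,320,120,230,5,"s7d")
E
```

```text
time_s: 9.5
tcp_pos: [0.6207, -0.1505, 0.1218]
time_s: 9.92
tcp_pos: [0.6206, -0.1505, 0.1217]
orientation: [[-0.847, -0.532, 0.001], [-0.532, 0.847, -0.0], [-0.0, -0.001, -1.0]]
force: [3.4, -1.6, 3.4]
opening: 0.266
t 9.92 tcp [ 0.6206 -0.1505  0.1217] yaw_y 122.12 tilt 1.0 zax [ 6.e-04 -3.e-04 -1.e+00] F [ 3.4 -1.6  3.4] op 0.266
units to go [-0.01  0.   -4.53] turn units 0.0
```

View pics/t7d.png

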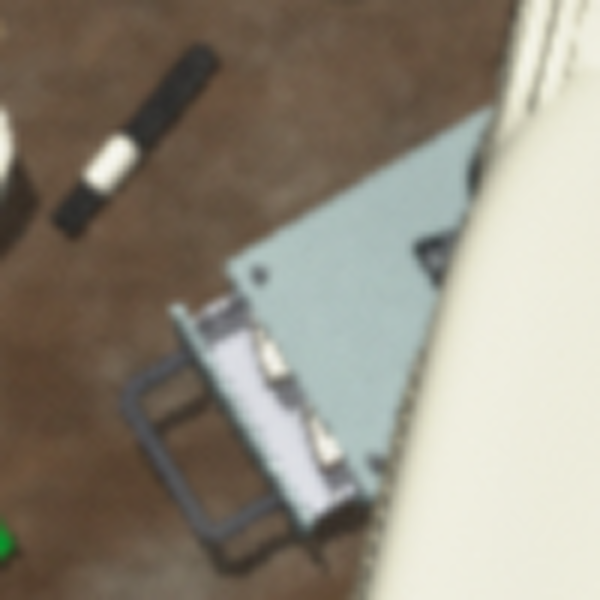

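View pics/s7d.png

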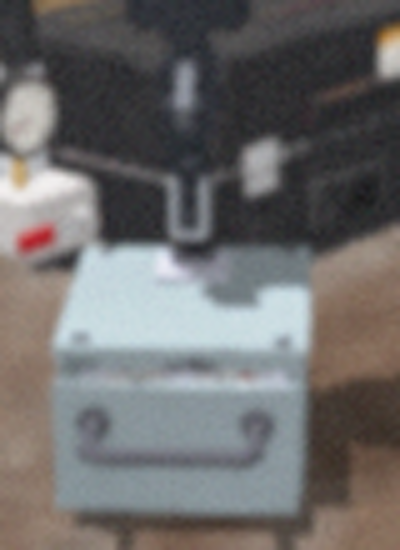

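```bash
python3 -m inch '0 0 -.3 0;0 0 -.5 0;0 0 -.6 0;0 0 -.6 0;0 0 -.6 0'|head -2; python3 -m inch '0 0 -.6 0;0 0 -.6 0;0 0 -.6 0;0 0 -.2 0;0 0 0 0'; python3 -c "
from h import *;togo(.5713,.3256,.235,122.1)"
```

```text
time_s: 10.43
tcp_pos: [0.6178, -0.1494, 0.1853]
time_s: 10.85
tcp_pos: [0.6199, -0.15, 0.237]
orientation: [[-0.847, -0.532, -0.001], [-0.532, 0.847, 0.001], [0.0, 0.001, -1.0]]
force: [0.3, 0.9, -2.1]
opening: 0.268
t 10.85 tcp [ 0.6199 -0.15    0.237 ] yaw_y 122.13 tilt 1.0 zax [-7.e-04  6.e-04 -1.e+00] F [ 0.3  0.9 -2.1] op 0.268
units to go [-8.47 17.14  0.09] turn units 0.01
```

```bash
python3 -m inch '-.3 .6 0 0;-.47 .95 0 0;-.47 .95 0 0;-.47 .95 0 0;-.47 .95 0 0'|head -2;python3 -m inch '-.47 .95 0 0;-.47 .95 0 0;-.47 .95 0 0;-.47 .95 0 0;-.47 .95 0 0'|head -2;python3 -m inch '-.47 .95 0 0;-.47 .95 0 0;-.47 .95 0 0;-.47 .95 0 0;-.47 .95 0 0'|head -2;python3 -m inch '-.47 .95 0 0;-.47 .95 0 0;-.47 .95 0 0;-.18 .39 0 0;0 0 0 0'|head -2; python3 -m inch '0 0 0 0;0 0 0 0;0 0 0 0'
python3 - <<'E'
from h import *
togo(.5713,.3256,.16,122.1)
c=snap("scene","s8"); crop(c,130,230,120,310,4,"s8c")
E
```

```text
time_s: 11.27
tcp_pos: [0.6062, -0.027, 0.2343]
time_s: 11.68
tcp_pos: [0.5927, 0.1047, 0.2344]
time_s: 12.1
tcp_pos: [0.5794, 0.2363, 0.2343]
time_s: 12.52
tcp_pos: [0.5699, 0.3274, 0.234]
time_s: 12.77
tcp_pos: [0.572, 0.3234, 0.2364]
orientation: [[-0.848, -0.53, -0.001], [-0.53, 0.848, -0.001], [0.001, -0.0, -1.0]]
force: [-0.3, 0.3, -1.5]
opening: 0.261
t 12.77 tcp [0.572  0.3234 0.2364] yaw_y 122.01 tilt 1.0 zax [-7.e-04 -8.e-04 -1.e+00] F [-0.3  0.3 -1.5] op 0.261
units to go [-0.02  0.09  3.06] turn units -0.02
```

View pics/s8c.png

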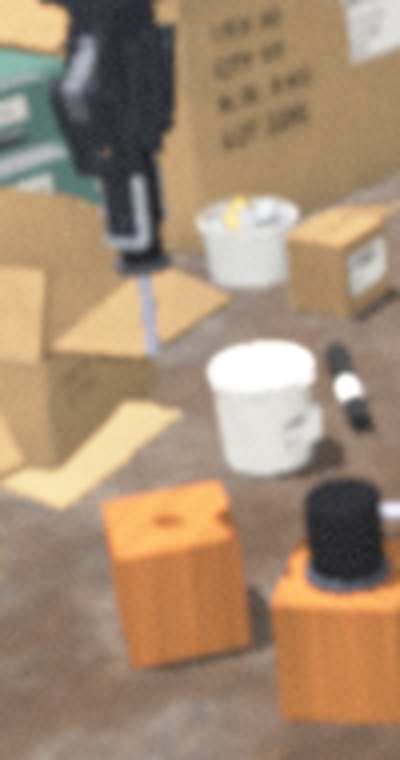

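```bash
python3 -m inch '0 .09 .5 0;0 0 .8 0;0 0 .8 0;0 0 .8 0;0 0 .5 0'|head -2;python3 -m inch '0 0 0 0;0 0 0 0;0 0 0 0;0 0 0 0'
python3 - <<'E'
from h import *
togo(.571,.3258,.0885,122.1)
c=snap("scene","s9"); crop(c,150,200,200,280,9,"s9c")
E
```

```text
time_s: 13.23
tcp_pos: [0.5701, 0.3252, 0.1495]
time_s: 13.57
tcp_pos: [0.5717, 0.3272, 0.1535]
orientation: [[-0.847, -0.531, 0.003], [-0.531, 0.847, 0.002], [-0.003, -0.0, -1.0]]
force: [-0.2, -0.2, -1.1]
opening: 0.258
t 13.57 tcp [0.5717 0.3272 0.1535] yaw_y 122.09 tilt 0.99999 zax [ 0.0028  0.0016 -1.    ] F [-0.2 -0.2 -1.1] op 0.258
units to go [ 0.06 -0.03  2.6 ] turn units -0.0
```

View pics/s9c.png

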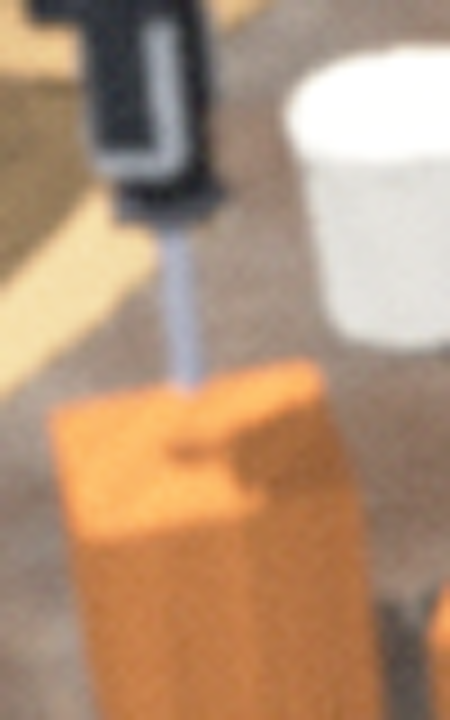

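```bash
python3 -m inch '.05 -.03 .2 0;0 0 .4 0;0 0 .4 0;0 0 .4 0;0 0 0 0';python3 -m inch '0 0 .4 0;0 0 .3 0;0 0 .2 0;0 0 .1 0;0 0 0 0';python3 -m inch '0 0 0 0;0 0 0 0';  python3 -c "
from h import *;togo(.571,.3258,.088,122.1)"
```

```text
time_s: 14.03
tcp_pos: [0.568, 0.3247, 0.1126]
orientation: [[-0.847, -0.532, -0.005], [-0.532, 0.847, -0.003], [0.006, 0.0, -1.0]]
force: [0.2, 0.6, -1.5]
opening: 0.263
time_s: 14.45
tcp_pos: [0.5695, 0.3255, 0.0905]
orientation: [[-0.847, -0.532, -0.001], [-0.532, 0.847, -0.001], [0.002, 0.0, -1.0]]
force: [-0.5, -0.5, -1.4]
opening: 0.266
time_s: 14.62
tcp_pos: [0.5703, 0.326, 0.0921]
orientation: [[-0.847, -0.532, 0.001], [-0.532, 0.847, 0.001], [-0.001, -0.0, -1.0]]
force: [-0.9, 0.5, -1.2]
opening: 0.264
t 14.62 tcp [0.5703 0.326  0.0921] yaw_y 122.12 tilt 1.0 zax [ 1.e-03  5.e-04 -1.e+00] F [-0.9  0.5 -1.2] op 0.264
units to go [-0.02 -0.02  0.16] turn units 0.0
```

```bash
python3 -m inch '0 0 .1 0;0 0 .1 0;0 0 0 0;0 0 0 0';python3 -m inch '0 0 .06 0;0 0 0 0;0 0 0 0';  python3 -c "
from h import *;togo(.571,.3258,.088,122.1)"
```

```text
time_s: 14.95
tcp_pos: [0.5706, 0.3261, 0.088]
orientation: [[-0.847, -0.532, 0.002], [-0.532, 0.847, 0.001], [-0.002, -0.0, -1.0]]
force: [-1.0, 0.0, 5.5]
opening: 0.266
time_s: 15.2
tcp_pos: [0.5707, 0.3261, 0.088]
orientation: [[-0.847, -0.532, 0.003], [-0.532, 0.847, 0.002], [-0.003, -0.0, -1.0]]
force: [-2.8, -1.1, 11.2]
opening: 0.262
t 15.2 tcp [0.5707 0.3261 0.088 ] yaw_y 122.12 tilt 0.99999 zax [ 0.0029  0.0016 -1.    ] F [-2.8 -1.1 11.2] op 0.262
units to go [-0.   -0.02 -0.  ] turn units 0.0
```

```bash
python3 -m inch '0 0 -.1 0;0 0 0 0'|tail -2; python3 -m inch '0 0 0 0;0 0 0 0;0 0 0 0;0 0 0 0;0 0 0 0' 0;python3 -m inch '0 0 0 0;0 0 0 0'; python3 -m inch '0 0 -.4 0;0 0 -.6 0;0 0 -.7 0;0 0 -.7 0;0 0 -.7 0'|head -2; python3 -m inch '0 0 -.7 0;0 0 -.7 0;0 0 -.5 0;0 0 0 0;0 0 0 0'
python3 - <<'E'
from h import *
togo(.511,.0245,.2,122.1)
c=snap("scene","s10"); crop(c,130,270,120,310,4,"s10c")
c=snap("top","t10"); crop(c,220,320,130,230,6,"t10c")
E
```

```text
force: [-0.5, 0.3, -1.0]
opening: 0.267
time_s: 15.78
tcp_pos: [0.5699, 0.3257, 0.0872]
orientation: [[-0.847, -0.532, -0.0], [-0.532, 0.847, -0.0], [0.001, 0.0, -1.0]]
force: [0.4, 0.4, -0.6]
opening: 0.951
time_s: 15.95
tcp_pos: [0.57, 0.3257, 0.0874]
orientation: [[-0.847, -0.532, -0.0], [-0.532, 0.847, -0.0], [0.0, -0.0, -1.0]]
force: [-0.2, -0.6, 0.5]
opening: 1.002
time_s: 16.37
tcp_pos: [0.57, 0.3258, 0.1667]
time_s: 16.78
tcp_pos: [0.5705, 0.3261, 0.214]
orientation: [[-0.847, -0.532, 0.002], [-0.532, 0.847, 0.001], [-0.003, -0.0, -1.0]]
force: [0.3, 0.2, -0.9]
opening: 0.997
t 16.78 tcp [0.5705 0.3261 0.214 ] yaw_y 122.12 tilt 1.0 zax [ 0.0025  0.0014 -1.    ] F [ 0.3  0.2 -0.9] op 0.997
units to go [ 8.43 -8.95  0.54] turn units 0.0
```

View pics/s10c.png

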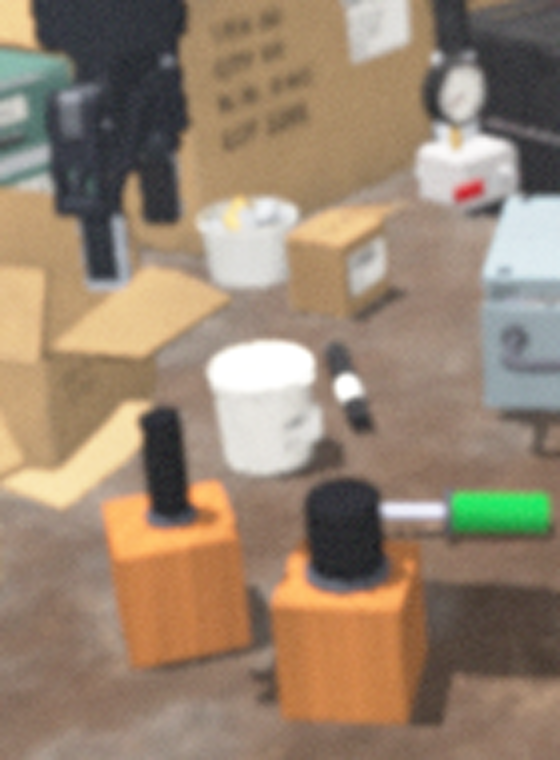

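View pics/t10c.png

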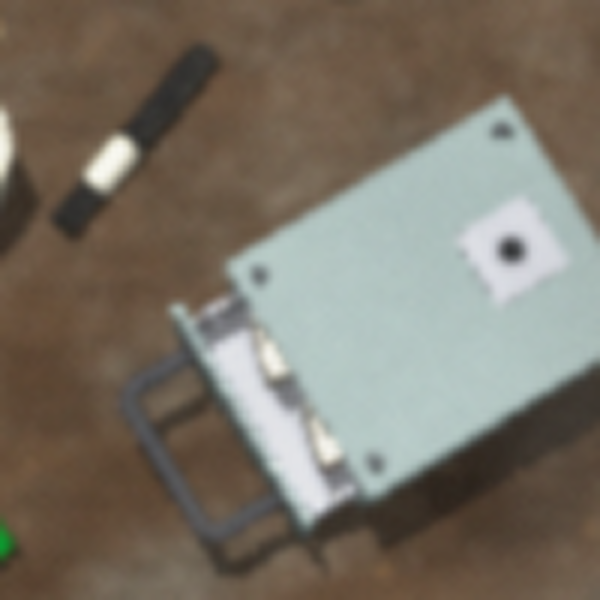

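Run:
```python
from h import *
t=np.load("pics/t10.npz");g=lambda x,y:(220+(x+.5)/6-.5,130+(y+.5)/6-.5)
a=plane(t,*g(127,393),.066);b=plane(t,*g(207,536),.066);m=(a+b)/2;print(a,b,m,np.linalg.norm(a-b))
for p in((167,464),(147,430),(185,498)): print(plane(t,*g(*p),.066),depth(t,*g(*p)).round(3))
d=np.array([.532,-.847]);print("along",m[:2]-np.array([.5269,-.0008]),(m[:2]-np.array([.5962,-.112]))@d)
togo(m[0],m[1],.2,122.1)
```

```text
[0.54755032 0.05086328 0.066     ] [0.4715339  0.00735139 0.066     ] [0.50954211 0.02910734 0.066     ] 0.0875887029770987
[0.50965755 0.02902384 0.066     ] [0.509 0.029 0.07 ]
[0.52776075 0.03991037 0.066     ] [0.528 0.04  0.067]
[0.49161116 0.01923927 0.066     ] [0.491 0.019 0.075]
along [-0.01735789  0.02990734] -0.16561991473146206
t 16.88 tcp [0.5695 0.3255 0.2117] yaw_y 122.12 tilt 1.0 zax [-1.2e-03 -8.0e-04 -1.0e+00] F [-0.6 -0.5  0.3] op 0.999
units to go [ 8.34 -8.76  0.48] turn units 0.0
```

```bash
python3 -m inch '.5 -.5 0 0;.8 -.84 0 0;.8 -.84 0 0;.8 -.84 0 0;.8 -.84 0 0' 0.6 40|head -2;python3 -m inch '.8 -.84 0 0;.8 -.84 0 0;.8 -.84 0 0;.8 -.84 0 0;.8 -.84 0 0'|head -2;python3 -m inch '.64 -.7 0 0;0 0 0 0;0 0 0 0;0 0 0 0;0 0 0 0'
python3 - <<'E'
from h import *
togo(.5095,.0291,.11,121)
E
```

```text
time_s: 17.3
tcp_pos: [0.5416, 0.1935, 0.2109]
time_s: 17.72
tcp_pos: [0.5127, 0.0514, 0.2112]
time_s: 18.13
tcp_pos: [0.5098, 0.0303, 0.212]
orientation: [[-0.846, -0.533, -0.001], [-0.533, 0.846, 0.0], [0.001, 0.001, -1.0]]
force: [-0.2, 0.1, -1.0]
opening: 0.397
t 18.13 tcp [0.5098 0.0303 0.212 ] yaw_y 122.18 tilt 1.0 zax [-8.e-04  3.e-04 -1.e+00] F [-0.2  0.1 -1. ] op 0.397
units to go [ 0.03 -0.04  4.08] turn units 0.24
```

```bash
python3 -m inch '.03 -.04 .6 .2;0 0 .8 0;0 0 .8 0;0 0 .8 0;0 0 .8 0'|head -2;python3 -m inch '0 0 .3 0;0 0 0 0;0 0 0 0'
python3 - <<'E'
from h import *
togo(.5095,.0291,.048,121)
c=snap("scene","s11"); crop(c,200,330,110,260,4,"s11c")
E
```

```text
time_s: 18.55
tcp_pos: [0.5098, 0.0295, 0.1165]
time_s: 18.8
tcp_pos: [0.5098, 0.0289, 0.1101]
orientation: [[-0.855, -0.518, -0.001], [-0.518, 0.855, 0.0], [0.0, 0.0, -1.0]]
force: [0.3, 0.8, 0.1]
opening: 0.398
t 18.8 tcp [0.5098 0.0289 0.1101] yaw_y 121.19 tilt 1.0 zax [-6.e-04  0.e+00 -1.e+00] F [0.3 0.8 0.1] op 0.398
units to go [0.   0.01 2.48] turn units 0.04
```

View pics/s11c.png

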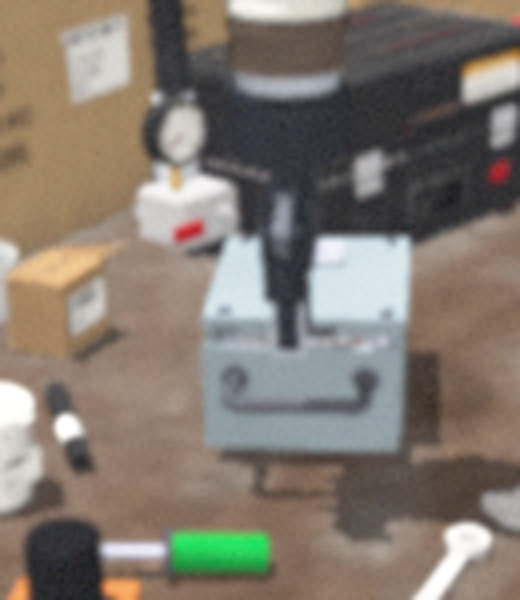

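```bash
python3 -m inch '0 0 .5 0;0 0 .5 0;0 0 .5 0;0 0 .4 0;0 0 0 0';python3 -m inch '0 0 .4 0;0 0 .15 0;0 0 0 0;0 0 0 0'
python3 - <<'E'
from h import *
togo(.5095,.0291,.048,121)
c=snap("scene","s12"); crop(c,200,330,110,260,4,"s12c")
c=snap("top","t12"); crop(c,220,320,130,230,6,"t12c")
E
```

```text
time_s: 19.27
tcp_pos: [0.5091, 0.0282, 0.0618]
orientation: [[-0.856, -0.517, -0.002], [-0.517, 0.856, -0.0], [0.001, 0.001, -1.0]]
force: [0.4, -0.3, 0.1]
opening: 0.4
time_s: 19.6
tcp_pos: [0.5098, 0.0282, 0.0489]
orientation: [[-0.856, -0.517, -0.0], [-0.517, 0.856, 0.0], [0.0, 0.0, -1.0]]
force: [0.2, 0.2, 0.3]
opening: 0.398
t 19.6 tcp [0.5098 0.0282 0.0489] yaw_y 121.12 tilt 1.0 zax [-1.e-04  0.e+00 -1.e+00] F [0.2 0.2 0.3] op 0.398
units to go [-0.01  0.04  0.04] turn units 0.02
```

View pics/s12c.png

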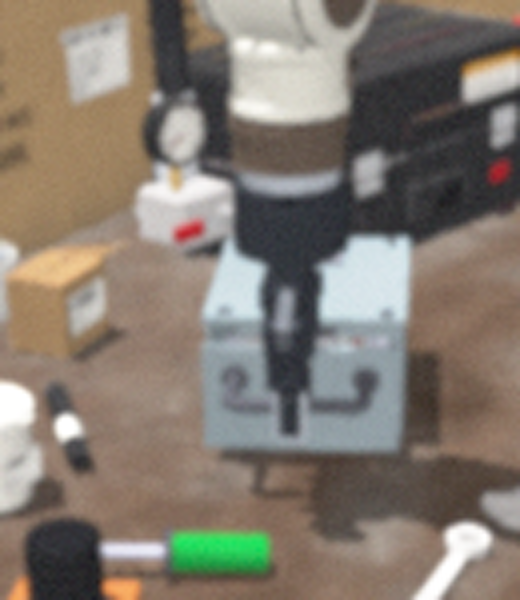

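View pics/t12c.png

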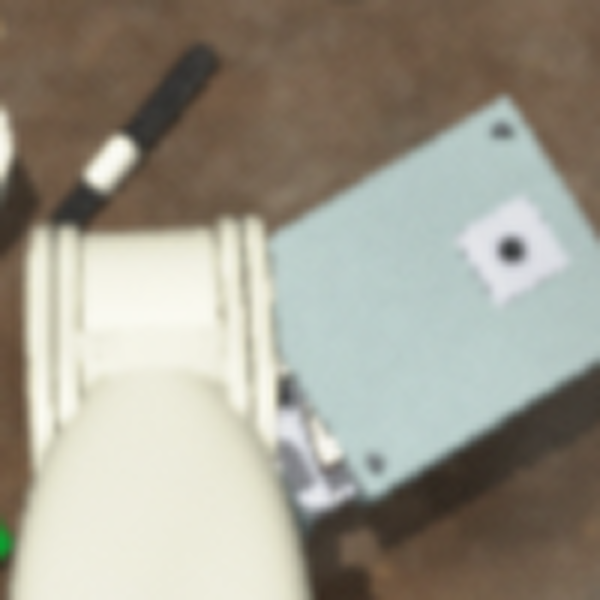

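Fingers straddle the bar. Close and pull.

```bash
python3 -m inch '0 0.03 0 0;0 0 0 0;0 0 0 0;0 0 0 0;0 0 0 0' 1 40;python3 -m inch '0 0 0 0;0 0 0 0'
python3 - <<'E'
from h import *
o=status.get_obs();p=o["tcp_pos"];d=np.array([.525,-.851])
togo(p[0]-d[0]*.052,p[1]-d[1]*.052,p[2],121)
E
```

```text
time_s: 20.12
tcp_pos: [0.5093, 0.0294, 0.0492]
orientation: [[-0.856, -0.517, 0.0], [-0.517, 0.856, 0.001], [-0.001, 0.001, -1.0]]
force: [-2.1, 2.2, 3.9]
opening: 0.097
time_s: 20.28
tcp_pos: [0.5093, 0.0294, 0.0492]
orientation: [[-0.856, -0.517, 0.0], [-0.517, 0.856, 0.001], [-0.001, 0.001, -1.0]]
force: [-2.6, 3.9, 5.1]
opening: 0.097
t 20.28 tcp [0.5093 0.0294 0.0492] yaw_y 121.15 tilt 1.0 zax [ 1.0e-04  1.1e-03 -1.0e+00] F [-2.6  3.9  5.1] op 0.097
units to go [0.02 2.08 0.  ] turn units 0.03
```

```bash
python3 -m inch '0 .08 0 0;0 .12 0 0;0 .15 0 0;0 .15 0 0;0 .15 0 0';python3 -m inch '0 .15 0 0;0 .15 0 0;0 .15 0 0;0 .15 0 0;0 .15 0 0';python3 -m inch '0 .15 0 0;0 .15 0 0;0 .1 0 0;0 0 0 0'
python3 - <<'E'
from h import *
d=np.array([.525,-.851])
togo(.5093-d[0]*.052,.0294-d[1]*.052,.0492,121)
E
```

```text
time_s: 20.7
tcp_pos: [0.5013, 0.0424, 0.0492]
orientation: [[-0.856, -0.516, 0.001], [-0.516, 0.856, -0.001], [-0.0, -0.002, -1.0]]
force: [-0.3, -1.5, 6.1]
opening: 0.101
time_s: 21.12
tcp_pos: [0.4914, 0.0583, 0.0492]
orientation: [[-0.856, -0.516, 0.001], [-0.516, 0.856, -0.002], [0.0, -0.002, -1.0]]
force: [-1.3, -2.7, 5.1]
opening: 0.101
time_s: 21.45
tcp_pos: [0.4858, 0.0672, 0.0492]
orientation: [[-0.856, -0.517, 0.0], [-0.517, 0.856, -0.001], [0.0, -0.001, -1.0]]
force: [-1.3, -1.3, 6.4]
opening: 0.097
t 21.45 tcp [0.4858 0.0672 0.0492] yaw_y 121.12 tilt 1.0 zax [ 2.0e-04 -1.1e-03 -1.0e+00] F [-1.3 -1.3  6.4] op 0.097
units to go [-0.   0.3 -0. ] turn units 0.02
```

```bash
python3 -m inch '0 .06 0 0;0 .06 0 0;0 0 0 0;0 0 0 0';python3 -m inch '0 .06 0 0;0 .06 0 0;0 0 0 0;0 0 0 0';python3 -m inch '0 .06 0 0;0 .06 0 0;0 0 0 0;0 0 0 0'
```

```text
time_s: 21.78
tcp_pos: [0.4844, 0.0694, 0.0492]
orientation: [[-0.856, -0.517, 0.0], [-0.517, 0.856, -0.001], [0.0, -0.001, -1.0]]
force: [-1.4, -1.7, 6.6]
opening: 0.1
time_s: 22.12
tcp_pos: [0.4836, 0.0707, 0.0492]
orientation: [[-0.857, -0.516, 0.002], [-0.516, 0.857, -0.004], [0.001, -0.005, -1.0]]
force: [0.2, -5.5, 5.6]
opening: 0.099
time_s: 22.45
tcp_pos: [0.4836, 0.0709, 0.0492]
orientation: [[-0.858, -0.514, 0.005], [-0.514, 0.858, -0.01], [0.001, -0.011, -1.0]]
force: [3.1, -12.3, 2.3]
opening: 0.097
```

```bash
python3 -m inch '0 -.14 0 0;0 0 0 0;0 0 0 0';python3 -m inch '0 0 0 0;0 0 0 0;0 0 0 0' 0.6;python3 -m inch '0 0 -.3 0;0 0 -.5 0;0 0 -.6 0;0 0 -.7 0;0 0 -.7 0'|head -2;python3 -m inch '0 0 -.7 0;0 0 -.7 0;0 0 -.7 0;0 0 -.5 0;0 0 0 0'|head -2;python3 -m inch '.8 0 0 0;.8 0 0 0;.8 0 0 0;.8 0 0 0;0 0 0 0'|head -2
python3 - <<'E'
from h import *
c=snap("top","t13"); crop(c,210,330,120,230,6,"t13c")
c=snap("scene","s13")
E
```

```text
time_s: 22.7
tcp_pos: [0.4837, 0.0706, 0.0492]
orientation: [[-0.857, -0.516, 0.001], [-0.516, 0.857, -0.003], [0.001, -0.003, -1.0]]
force: [-0.3, -4.3, 6.1]
opening: 0.098
time_s: 22.95
tcp_pos: [0.4828, 0.0722, 0.0483]
orientation: [[-0.856, -0.517, -0.001], [-0.517, 0.856, 0.0], [0.001, 0.001, -1.0]]
force: [0.9, 0.0, -0.0]
opening: 0.4
time_s: 23.37
tcp_pos: [0.4828, 0.0722, 0.1196]
time_s: 23.78
tcp_pos: [0.485, 0.0725, 0.187]
time_s: 24.2
tcp_pos: [0.4108, 0.0295, 0.1828]
```

View pics/t13.png

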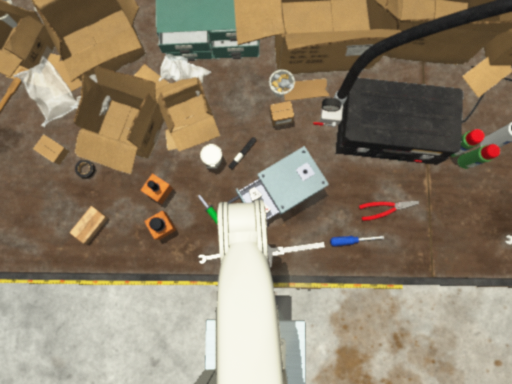

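View pics/s13.png

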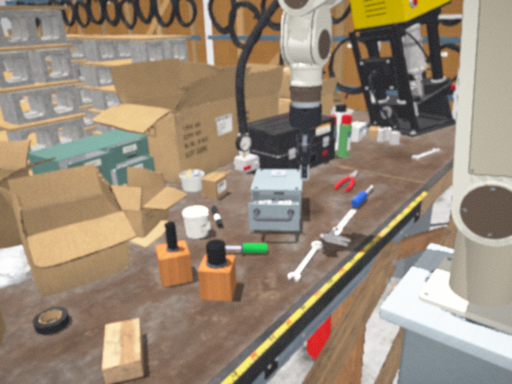

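```bash
python3 -m inch '.8 -.8 0 0;.8 -.8 0 0;.8 -.8 0 0;.8 -.8 0 0;.8 -.8 0 0'|head -2;python3 -m inch '.8 -.8 0 0;.8 -.8 0 0;.8 -.8 0 0;0 0 0 0;0 0 0 0'|head -2
python3 - <<'E'
from h import *
c=snap("top","t14"); crop(c,130,330,130,240,4,"t14c")
c=snap("scene","s14"); crop(c,140,320,150,310,4,"s14c")
C=cloud(c)
E
```

```text
time_s: 24.72
tcp_pos: [0.3814, -0.1075, 0.1836]
time_s: 25.13
tcp_pos: [0.3609, -0.19, 0.1835]
```

View pics/t14c.png

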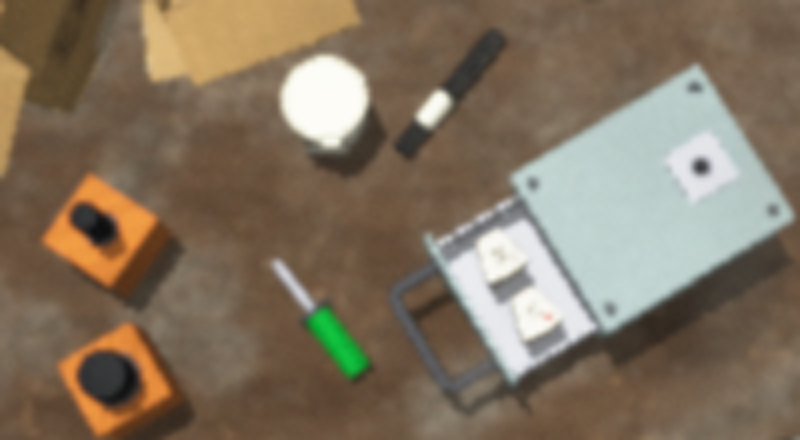

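View pics/s14c.png

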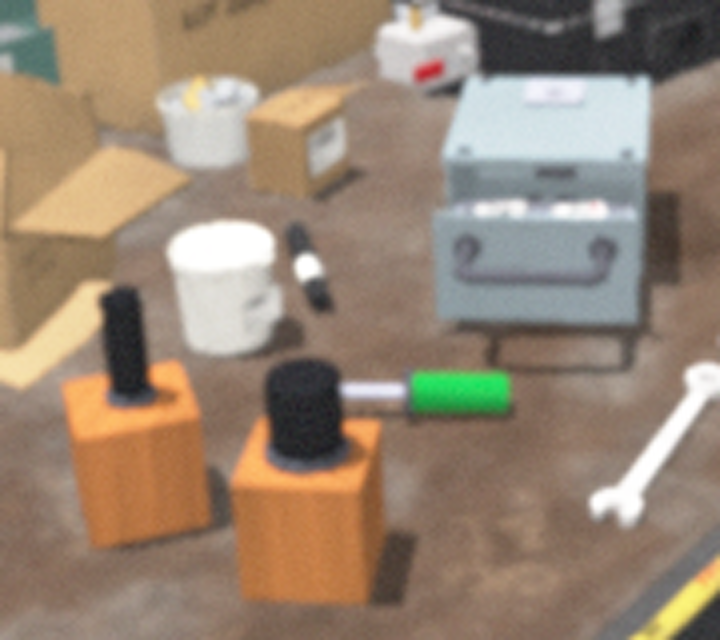

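Run:
```python
from h import *
t=np.load("pics/t14.npz");g=lambda x,y:(130+(x+.5)/4-.5,130+(y+.5)/4-.5)
a=plane(t,*g(398,295),.066);b=plane(t,*g(450,386),.066);m=(a+b)/2
print(m,np.linalg.norm(a-b),"travel",np.linalg.norm(m[:2]-[.5269,-.0008]))
print("dies",depth(t,*g(498,255)).round(3),depth(t,*g(535,315)).round(3))
print("pin top",depth(t,*g(88,217)).round(3),"drift",depth(t,*g(108,375)).round(3))
C=cloud(t);q=(C[...,2]>.131)&(abs(C[...,0]-.567)<.03)&(abs(C[...,1]-.325)<.03);print(q.sum(),C[q].mean(0))
q=(C[...,2]>.112)&(abs(C[...,0]-.448)<.04)&(abs(C[...,1]-.306)<.04);print(q.sum(),C[q].mean(0))
C=cloud(np.load("pics/top0.npz"));q=(C[...,2]>.112)&(abs(C[...,0]-.448)<.04)&(abs(C[...,1]-.306)<.04);print("before drift",q.sum(),C[q].mean(0))
q=(C[...,2]>.131)&(abs(C[...,0]-.567)<.03)&(abs(C[...,1]-.325)<.03);print("before pin",q.sum(),C[q].mean(0))
togo(0,0,0)
```

```text
[0.48428611 0.0662824  0.066     ] 0.0838278079750464 travel 0.0794732198370949
dies [0.552 0.008 0.074] [ 0.505 -0.022  0.071]
pin top [0.569 0.321 0.137] drift [0.45  0.306 0.114]
46 [0.57007456 0.32442985 0.1365206 ]
129 [0.450094   0.30929022 0.11828573]
before drift 134 [0.45057861 0.30913211 0.11822521]
before pin 46 [0.570379   0.32584107 0.13623561]
t 25.23 tcp [ 0.3609 -0.1886  0.1835] yaw_y 121.14 tilt 1.0 zax [-3.e-04  7.e-04 -1.e+00] F [ 0.9  0.8 -0.4] op 0.397
units to go [ 8.46 13.92  7.35] turn units None
```

Drawer travel measures 79.5 mm and the force at the stop was felt; the pin is home and the drift has not moved. Handing in.

```bash
python3 -c "
from bench import bot;print(bot.close_job())"
```

```text
the job is handed in; nothing more can be done
None
```

I did the whole job in the order asked and handed it in at about 25 s.

- **Latch:** I took the slim pin from its stand and pushed it through the lid's access hole. The drawer sprang out about 30 mm.
- **Pin:** I put it back in its own stand and pressed until the collar seated, at about 11 N. The last top view puts its handle top at 0.1365 m high, against 0.136 m before, and within 2 mm of where it stood.
- **Drawer:** I pulled it by the bow handle until it hit its stop, at about 12 N. The last picture gives 79.5 mm of travel against 80 mm, with both dies still standing in it.
- **Drift:** It has not moved, to within 0.5 mm.
- **Arm:** It was left clear, touching nothing.

**One thing that disagreed:** the green look-alike stood upright on the bench in the first picture and was lying down by 3 s. My fingers came no closer than about 8 cm and I felt no contact force, so I think it fell over by itself. It is still on the bench and I left it there.

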